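Latch the lid of the sewing-notions case

ROBOT

A 6-joint arm with a two-finger parallel gripper is mounted at the origin on the work surface. World frame = base frame: x ahead of the robot, y to its left, z up, the work surface at z = 0. Lengths are in m, angles in rad, forces in N, time in s.
With the tool pointing down it reaches from about 0.375 to 0.9 m from the base axis. Payload 3.1 kg.
Tool frame: the origin (TCP) lies at the very end of the fingers, on their centre line; the grasp point (between the pads) lies 19 mm behind it; x points along the fingers, z is the direction in which the jaws open and shut, and the axes are right-handed (so a half turn about x gives the same grasp; the last joint's range is limited). The gripper opens to 85 mm and grips with 20 to 120 N. Pads are 22 mm wide; open, the fingers measure 114 mm over their backs; the gripper's body (76 mm by 85 mm) begins 54 mm behind the grasp point. The pads swing forward as they close: fully open they stand 13 mm farther back than shut.
Start: joints at [-1.333, 0.527, 1.433, -0, 1.181, -0.178], TCP at [0.252, -0.572, 0.231] pointing down, gripper open.
Joint ranges: [-3.08, 3.08], [-0.75, 2.2], [0.22, 2.44], [-1.43, 4.57], [0, 2.65], [-2.85, 2.85]. Speed limits (rad/s): [2.79, 2.79, 3.14, 3.14, 3.14, 3.14].

INTERFACE

Orientations are given as a unit quaternion [x, y, z, w].
In Python, from station import manip, viewer, job gives the robot as it stands.
- The arm moves only by the tool move_arm, never from a script. Its argument "deltas" is one flat list of numbers, 7 for each row, row after row: the finger opening in mm, from 0 to 85.4, then the shift along the tool's x, y, z in mm, then the turn, a rotation vector about the tool's x, y, z in degrees. In form: [jaw, tx, ty, tz, rx, ry, rz, jaw, tx, ty, tz, rx, ry, rz, ...]. A call has 1 to 10 rows; each row shifts and turns the commanded pose from where the row before left it, along the tool's axes as they then stand; what a row does not reach is not made up. A row lasts 1/10 s, in which the tool goes at most 50 mm and 8.59 degrees, less where a joint would pass 70% of its speed; a pose out of reach is approached as far as the arm can. A call is refused whole if a number of a shift passes 50 or a number of a turn 8.59, either way. A call with a gripper value outside its range is refused whole. The fingers move at their own pace and stop on an object; "force" is the grip in N (left out, the last holds). Time passes only in rows, so rows that do not move let the fingers close. It gives the time, the measured TCP pose, the force and the opening at its end, in the units of the state.
- manip.sense(): the state, without advancing time (a new reading comes with each control period).
- viewer.snapshot(name): name is "side" or "top" or "wrist"; returns a dict with "image" (400x640x3 uint8, red, green, blue), "depth" (400x640 float32, m along the optical axis (not along the pixel's ray), 0 where there is no reading), "fovy" (degrees; the focal length in pixels is half the picture's height over the tangent of half this angle, whatever the lens; pixels are square), "cx", "cy" (the principal point, pixels), "R" (3x3) and "t" (3): a world point X has camera coordinates R X + t. Camera axes: x right, y down, z forward; pixel columns grow to the right and rows downward; lengths in m; the calibration is good to about 2 mm. A picture is of the moment at which its call begins.
- job.sign_off(): hands the job in, once; it reports no verdict.
The state is a dict: "t": time; "q": joint angles; "qd": joint speeds; "tau": joint torques, N m; "tcp_pos": TCP position; "tool_rot": TCP orientation; "force": force on the tool from outside, world axes, zero at the start; "ft_torque": the same for the moment, N m; "finger_gap": opening from 0.0 (shut) to 1.0 (fully open).
Only numpy, scipy, OpenCV 4.12 (cv2) and the standard library are available. Lean on these libraries where they do the work, as an engineer would, in place of code of your own. Each camera call takes 0.05 s, during which the arm holds its last target.

TASK

Close up the sewing-notions case: swing the steel clamp strap over the lid until it is fully home against its stop, by pushing its black stud with the outside of a finger, and only then push the cam lever fully down flat along the strap with the fingertips. Nothing needs gripping: do not pick anything up, leave the lid lying on the case, and leave the spools and the jar where they stand. Finish with the hand clear.

Things in the scene. Friction and masses are not known exactly. Their poses are not given: they have to be found in the camera images.
- case: Cream plastic case 120 (x) x 160 (y) mm, rim 67 mm high, on a plywood board 240 x 180 x 12 mm fixed to the desk. Origin: centre of the board's underside. z up; x runs from the strap's pivot post (x = -85 mm, y = 0, near the robot) across the case to the far side, where a steel stop for the strap stands at x = 65 to 85, y = -23 to -13 mm, 100 mm tall. Board, case and strap shift and turn together.
- strap (a joint): Swing of the flat steel clamp strap about its upright pivot, rad: 0 = fully home along the case's +x, over the lid, against the stop (hard end); grows as it opens, counter-clockwise from above towards the case's +y, up to 1.75. Starts at 1.1 to 1.6. Dry friction 0.12 N m, no spring: stays where it is left.
- strap_pivot (a point): Point on the strap's upright pivot axis at the strap's top face, 92 mm above the desk (a 5 mm nut stands on it). The strap is a bar 24 mm wide, 8 mm thick, from 16 mm behind this axis to 170 mm out, underside 84 mm above the desk; a rubber foot under it reaches down to 77 mm, just over the lid.
- strap_stud (a point): Centre of the black upright stud on the strap, 18 mm in diameter and 30 mm tall (92 to 122 mm above the desk), 135 mm out from the pivot on the strap's centre line. This point is 107 mm above the desk.
- cam_lever (a joint): Angle of the cam lever above flat, rad: 0 = fully down (hard end), lying along the strap and pointing from its own hinge back to the strap's pivot; grows as it is raised, up to 1.35. Starts at 0.7 to 1.15, leaning towards the strap's pivot. Dry friction 0.22 N m, no spring: stays where it is left. It rides on the strap.
- cam_pivot (a point): Centre of the cam lever's level hinge, which runs across the strap 85 mm out from the strap's pivot, 104 mm above the desk, between two ears 22 mm long, 27 mm wide over all and up to 114 mm above the desk.
- lever_paddle (a point): Centre of the upper (pressing) face of the black paddle at the cam lever's end, 71 mm from the lever's hinge; paddle 30 mm long, 24 mm wide; paddle and arm are 8 mm thick, the hinge axis lies in mid-thickness, the arm is 14 mm wide. Fully down this face is 108 mm above the desk. Its z axis is the face's normal.
- lid_top (a point): Centre of the top face of the loose white lid, 124 x 164 x 8 mm, lying on the case rim (top 75 mm above the desk), kept in place by a ledge below with 3 mm play.
- spool_a: Wooden thread spool, 38 mm in diameter, 52 mm tall, standing loose near the case; origin at the centre of its underside.
- spool_b: Second wooden thread spool, same size, standing loose near the case; origin at the centre of its underside.
- button_jar: Small glass jar with steel cap, 52 mm in diameter, 65 mm tall, standing loose near the case; origin at the centre of its underside.
There are look-alikes about, which are no part of the job. What is shaped like the part that bears lid_top but orange is not meant.

How it is judged:
On the way, in this order (a step that is already met when the one before it is completed fails the run):
1. the strap is over the lid, home against its stop, with the cam lever still up (value of joint strap below 0.07 rad and value of joint cam_lever above 0.35 rad), for 0.2 s.
2. the cam lever is pushed down flat with the strap home (value of joint strap below 0.07 rad and value of joint cam_lever below 0.1 rad), for 0.2 s.
At the end, for the whole second after the job is handed in: The strap is within 0.07 rad of its stop, the cam lever within 0.10 rad of flat, the lid lies level on the case within 12 mm of where it was, and the spools and the jar stand upright within 30 mm of where they were (all of step 2 and distance of lid_top from where it was at the start of the episode below 0.012 m and angle between lid_top's own z axis and vertical below 0.08 rad and distance of each of spool_a, spool_b, button_jar from where it was at the start of the episode below 0.03 m and angle between each of spool_a, spool_b, button_jar's own z axis and vertical below 0.2 rad); the robot touches nothing.
It fails at once if the cam lever is pushed down before the strap is over the lid (value of joint strap above 0.2 rad and value of joint cam_lever below 0.35 rad).
It fails at once if the lid is lifted or shifted by more than 15 mm (distance of lid_top from where it was at the start of the episode above 0.015 m).
It fails at once if a spool or the jar is knocked, carried or lifted by more than 30 mm, or tipped (distance of any of spool_a, spool_b, button_jar from where it was at the start of the episode above 0.03 m or angle between any of spool_a, spool_b, button_jar's own z axis and vertical above 0.4 rad).
It also fails if it takes over 45 s, if anything falls off the work surface, if the arm or the gripper's body presses on something with over 40 N, if the wrist force passes 120 N, or if a joint passes its speed limit or range.

## Working session

There is one attempt and no reset: what is moved stays moved. The work goes in short steps, Python scripts to look and compute and a tool call to move; the robot and the scene stay as the last step left them, time stands still between calls to the robot, and variables do not carry over. Pictures are saved under pics/ and viewed, and the job is handed in when it is done.

Besides the shell and the picture viewer there is one more tool, called after "Call:" by a JSON object that holds its "name" and its "arguments". move_arm: Moves the arm, as the interface text tells. Its arguments: {"type":"object","properties":{"deltas":{"type":"array"},"force":{"type":"number"}},"required":["deltas"]}

```bash
mkdir -p pics; ls
cat > h.py <<'E'
import numpy as np, cv2
from station import manip, viewer, job
def snap(n,f):
    s=viewer.snapshot(n); cv2.imwrite(f'pics/{f}.png',s['image'][:,:,::-1]); np.savez(f'pics/{f}.npz',**{k:s[k] for k in ['image','depth','fovy','cx','cy','R','t']}); return s
def world(s,u,v,d=None):
    f=200/np.tan(np.radians(float(s['fovy']))/2)
    if d is None: d=s['depth'][int(v),int(u)]
    c=np.array([(u-s['cx'])/f*d,(v-s['cy'])/f*d,d]); return s['R'].T@(c-s['t'])
def cloud(s):
    f=200/np.tan(np.radians(float(s['fovy']))/2)
    v,u=np.mgrid[:400,:640]; d=s['depth']
    c=np.stack([(u-s['cx'])/f*d,(v-s['cy'])/f*d,d],-1)
    return (c-s['t'])@s['R']
E
python3 - <<'E'
from h import *
for n in ['top','side','wrist']:
    s=snap(n,n+'0'); print(n,s['fovy'],s['cx'],s['cy'],s['R'].round(3).tolist(),s['t'])
print(manip.sense())
E
```

```text
pics
top 43.27242253762545 321.4584128428625 197.9323264610425 [[-0.008, -1.0, 0.026], [-0.984, 0.004, -0.177], [0.177, -0.027, -0.984]] [0.01918875 0.59025711 1.1518584 ]
side 43.94007220128478 315.9056513781784 190.95935160784535 [[-0.876, -0.482, 0.001], [-0.264, 0.479, -0.837], [0.403, -0.734, -0.547]] [0.53900611 0.20738968 0.81521757]
wrist 58.63523335897575 320.9264099446755 203.0986168150663 [[0.404, -0.915, -0.002], [-0.875, -0.387, 0.292], [-0.268, -0.116, -0.957]] [-0.62487938 -0.03781418  0.38051419]
{'t': 0.15, 'q': array([-1.33352973e+00,  5.28253848e-01,  1.43360144e+00, -2.22987012e-05,
        1.18138727e+00, -1.78497501e-01]), 'qd': array([-3.90631121e-04, -2.95157584e-03, -1.91008747e-03, -2.00174250e-05,
       -4.70856366e-04, -1.52170264e-03]), 'tau': array([ 7.11237335e-04, -4.42740297e+01, -1.78276080e+01, -2.25194058e-04,
        5.62058078e-03, -1.60167090e-06]), 'tcp_pos': array([ 0.25232412, -0.57121054,  0.23055975]), 'tool_rot': array([ 0.38643334,  0.59285997, -0.38564359,  0.59200114]), 'force': array([-0.16675592, -0.2227767 , -0.20068127]), 'ft_torque': array([ 0.04386039,  0.01101374, -0.03350017]), 'finger_gap': 0.9999520794865506}
```

View pics/top0.png

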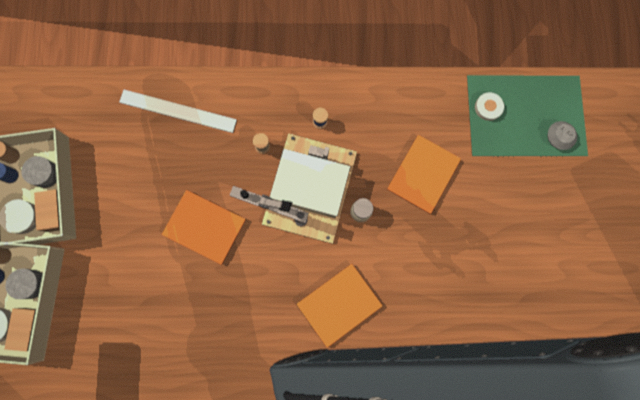

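View pics/side0.png

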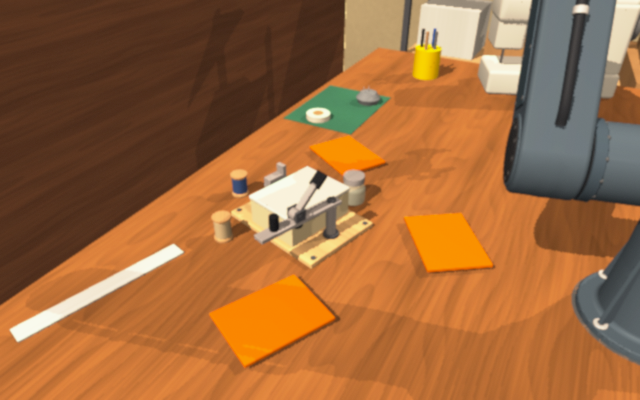

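View pics/wrist0.png

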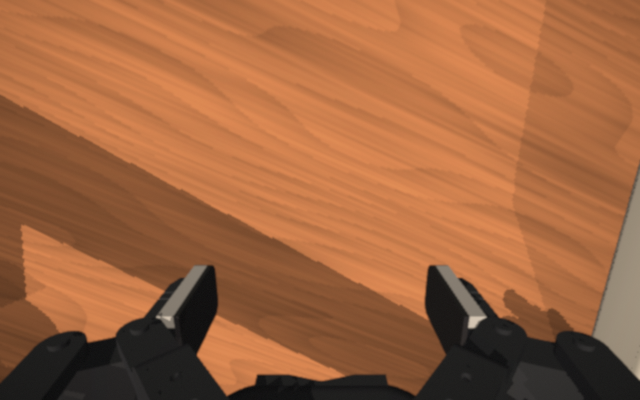

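The top view shows the case, with the white lid at (311,182). The strap's pivot is near (302,215), its stud near (243,193), and the lever is at about (286,205). The spools are at (320,117) and (261,141), and the jar is at (362,210). Orange sheets lie at (425,174), (204,228) and (340,305); these are the look-alikes of the lid. The white bar at (178,110) isn't part of the job.

Run:
```python
from h import *
s=np.load('pics/top0.npz'); i=s['image'][100:260,210:390,::-1]
cv2.imwrite('pics/topc.png',cv2.resize(i,None,fx=4.4,fy=3.7*1,interpolation=cv2.INTER_CUBIC) if 0 else cv2.resize(i,(675,600),interpolation=cv2.INTER_CUBIC))
s2=np.load('pics/side0.npz'); i=s2['image'][150:270,200:380,::-1]
cv2.imwrite('pics/sidec.png',cv2.resize(i,(800,533),interpolation=cv2.INTER_CUBIC))
c=cloud(s)
for n,u,v in [('lid',311,182),('stud',243,193),('pivot',302,215),('spa',320,112),('spb',261,136),('jar',362,205),('desk',380,120)]: print(n,c[v,u].round(4))
```

```text
lid [0.6242 0.0406 0.0764]
stud [0.5898 0.1936 0.1215]
pivot [0.5425 0.0616 0.0996]
spa [0.8067 0.0174 0.0492]
spb [0.7435 0.1615 0.0545]
jar [ 0.5701 -0.0793  0.069 ]
desk [ 0.8016 -0.1376  0.0044]
```

View pics/topc.png

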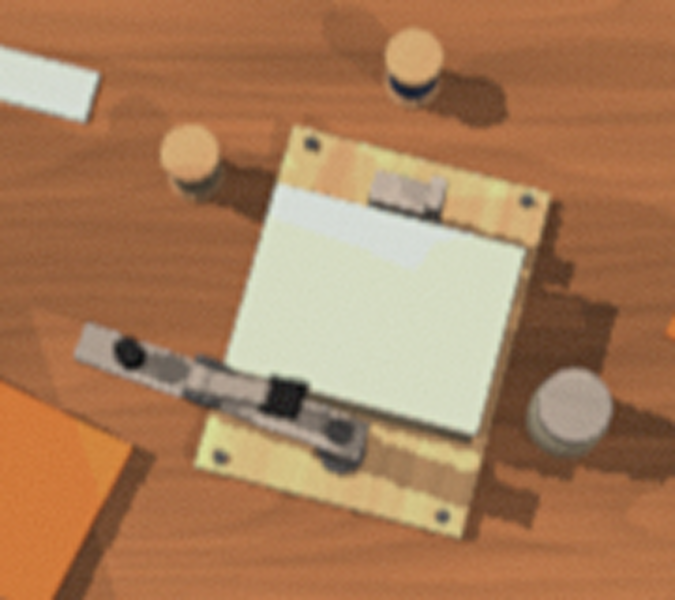

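View pics/sidec.png

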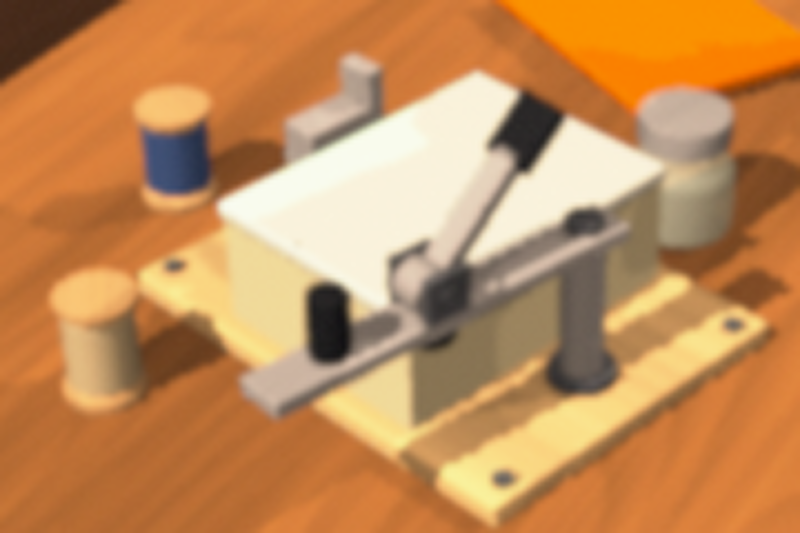

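The crop shows the stud top at (128,352), which is (244,194) in the full picture. The nut is at (341,429), or (301,214). The stop is at the far side, around (405,195). I'll back-project these at their known heights.

```bash
cat >> h.py <<'E'
def atz(s,u,v,z):
    a=world(s,u,v,.5);b=world(s,u,v,1.5); return a+(b-a)*(z-a[2])/(b[2]-a[2])
E
python3 - <<'E'
from h import *
s=np.load('pics/top0.npz')
P=atz(s,300.9,214.4,.097); S=atz(s,244.1,193.9,.122)
print('pivot',P,'stud',S,'dist',np.linalg.norm((S-P)[:2]),'ang',np.arctan2(*(S-P)[1::-1]))
# lid corners from crop: far-left(281,186) far-right(525,247) near-right(472,437)
cor=[atz(s,210+a/3.75,100+b/3.75,.075) for a,b in [(281,186),(525,247),(474,433)]]
e=cor[1]-cor[0]; print(np.linalg.norm(e),np.linalg.norm(cor[2]-cor[1]),'yaw',np.arctan2(e[1],e[0])+np.pi/2,np.arctan2(*(cor[1]-cor[2])[1::-1]),'ctr',(cor[0]+cor[2])/2)
# board corners z=.012
bc=[atz(s,210+a/3.75,100+b/3.75,.012) for a,b in [(293,126),(551,195),(463,538),(195,466)]]
print(np.mean(bc,0),[np.linalg.norm(bc[i]-bc[(i+1)%4]) for i in range(4)]); e=(bc[0]-bc[3]+bc[1]-bc[2]);print('yaw',np.arctan2(e[1],e[0]))
c=cloud(s)
# stud/lever points high
m=(c[...,2]>.10)&(c[...,0]>.45)&(c[...,0]<.75)&(abs(c[...,1]-.1)<.2)
v,u=np.nonzero(m); d=s['image'].sum(-1)[m]
q=c[m]
dk=d<170
for p,uu,vv in zip(q[dk],u[dk],v[dk]): print(uu,vv,p.round(3)) if (uu+vv)%2==0 else 0
for n,u,v,z in [('spa',210+414/3.75,100+57/3.75,.052),('spb',210+190/3.75,100+153/3.75,.052),('jar',210+571/3.75,100+404/3.75,.065)]: print(n,atz(s,u,v,z))
E
```

```text
pivot [0.54431788 0.06413312 0.097     ] stud [0.58766976 0.19103411 0.122     ] dist 0.13410163848337203 ang 1.241606651655599
0.15954191373910034 0.12351375729955039 yaw -0.2540549058947752 -0.2783397101947191 ctr [0.62409331 0.04201424 0.075     ]
[0.62392657 0.04202069 0.012     ] [np.float64(0.17963728189281702), np.float64(0.2379815750976856), np.float64(0.1804216523577494), np.float64(0.23850871381010857)]
yaw -0.2651702218338905
244 190 [0.596 0.191 0.125]
243 191 [0.594 0.194 0.121]
245 191 [0.594 0.189 0.125]
242 192 [0.592 0.196 0.123]
244 192 [0.592 0.191 0.124]
246 192 [0.592 0.187 0.124]
241 193 [0.59  0.198 0.121]
243 193 [0.59  0.194 0.121]
245 193 [0.59  0.189 0.119]
247 193 [0.589 0.184 0.124]
242 194 [0.588 0.196 0.121]
244 194 [0.588 0.191 0.122]
246 194 [0.587 0.187 0.124]
248 194 [0.591 0.184 0.105]
243 195 [0.586 0.194 0.119]
245 195 [0.585 0.189 0.124]
247 195 [0.587 0.185 0.114]
242 196 [0.583 0.195 0.123]
244 196 [0.583 0.191 0.121]
246 196 [0.585 0.188 0.111]
243 197 [0.583 0.195 0.108]
245 197 [0.583 0.19  0.11 ]
247 197 [0.583 0.186 0.106]
283 201 [0.566 
[... 580 characters left out ...]
 [0.553 0.095 0.163]
288 206 [0.553 0.091 0.164]
290 206 [0.553 0.087 0.165]
281 207 [0.553 0.107 0.152]
283 207 [0.552 0.102 0.158]
285 207 [0.551 0.098 0.161]
287 207 [0.551 0.093 0.165]
289 207 [0.551 0.089 0.163]
280 208 [0.551 0.109 0.148]
282 208 [0.55  0.104 0.153]
284 208 [0.549 0.1   0.161]
286 208 [0.548 0.095 0.168]
288 208 [0.549 0.091 0.162]
281 209 [0.548 0.107 0.152]
283 209 [0.547 0.102 0.157]
285 209 [0.546 0.097 0.164]
287 209 [0.546 0.093 0.167]
289 209 [0.546 0.089 0.165]
284 210 [0.545 0.1   0.161]
286 210 [0.544 0.095 0.164]
288 210 [0.544 0.091 0.167]
spa [0.79748581 0.01652829 0.052     ]
spb [0.73217725 0.16235366 0.052     ]
jar [ 0.56425994 -0.0801672   0.065     ]
```

Run:
```python
from h import *
from scipy.spatial.transform import Rotation as R
s=manip.sense(); M=R.from_quat(s['tool_rot']).as_matrix(); print(M.round(3)); print('z yaw',np.degrees(np.arctan2(M[1,2],M[0,2])))
t=np.array([-.946,.323,0]);print('want',np.degrees(np.arctan2(.323,-.946)), 'home t',np.degrees(-.267)+90)
```

```text
[[-0.     0.915  0.404]
 [ 0.002  0.404 -0.915]
 [-1.     0.    -0.002]]
z yaw -66.17797303589522
want 161.14816421931377 home t 74.70202687000702
```

Call:
{"name": "move_arm", "arguments": {"deltas": [0, 0, 15, -15, 0, 0, 0, 0, 0, 29, -30, 0, 0, 0, 0, 0, 29, -30, 0, 0, 0, 0, 0, 29, -30, 0, 0, 0, 0, 0, 29, -30, 0, 0, 0, 0, 0, 29, -30, 0, 0, 0, 0, 0, 29, -30, 0, 0, 0, 0, 0, 29, -30, 0, 0, 0, 0, 0, 29, -30, 0, 0, 0, 0, 0, 29, -30, 0, 0, 0]}}

```text
t: 1.15
tcp_pos: [0.3901, -0.1979, 0.2313]
tool_rot: [0.386, 0.592, -0.386, 0.592]
force: [0.0, -1.1, -0.4]
finger_gap: 0.004
```

Call:
{"name": "move_arm", "arguments": {"deltas": [0, 0, 29, -29, 0, 0, 0, 0, 0, 29, -29, 0, 0, 0, 0, 0, 29, -30, 0, 0, 0, 0, 0, 29, -30, 0, 0, 0, 0, 0, 29, -30, 0, 0, 0, 0, 0, 29, -30, 0, 0, 0, 0, 0, 29, -30, 0, 0, 0, 0, 0, 29, -30, 0, 0, 0, 0, 0, 29, -30, 0, 0, 0, 0, 0, 29, -30, 0, 0, 0]}}

```text
t: 2.15
tcp_pos: [0.5349, 0.192, 0.2311]
tool_rot: [0.386, 0.593, -0.386, 0.592]
force: [1.2, 0.3, -0.4]
finger_gap: -0.0
```

Call:
{"name": "move_arm", "arguments": {"deltas": [0, 0, 16, -10, 0, 0, 0, 0, 0, 0, 0, -8, 0, 0, 0, 0, 0, 0, -8, 0, 0, 0, 0, 0, 0, -8, 0, 0, 0, 0, 0, 0, -8, 0, 0, 0, 0, 0, 0, -8, 0, 0, 0, 0, 0, 0, -7, 0, 0, 0, 0, 0, 0, 0, 0, 0]}}

```text
t: 2.95
tcp_pos: [0.5451, 0.2058, 0.231]
tool_rot: [0.118, 0.697, -0.118, 0.697]
force: [-0.2, 0.3, -0.0]
finger_gap: 0.003
```

```bash
cat >> h.py <<'E'
from scipy.spatial.transform import Rotation as Rot
P=np.array([.543,.0642]); YAW=-.267
def st():
    s=manip.sense(); M=Rot.from_quat(s['tool_rot']).as_matrix(); p=s['tcp_pos']
    print('t',s['t'],'tcp',p.round(4),'zyaw',np.degrees(np.arctan2(M[1,2],M[0,2])).round(2),'F',s['force'].round(2),'gap',s['finger_gap'],'q',s['q'].round(2), 'tilt',M[:,0].round(3))
    return s,M
E
python3 - <<'E'
from h import *
s,M=st(); i=snap('wrist','wrist1'); i=snap('side','side1')
d=np.r_[P+.135*np.array([np.cos(1.2416),np.sin(1.2416)]),.107]-s['tcp_pos']; print('stud in tool',M.T@d*1000)
E
```

```text
t 2.95 tcp [0.5451 0.2058 0.231 ] zyaw -19.19 F [-0.16  0.25 -0.01] gap 0.0025887044010260898 q [0.17 0.47 1.54 0.   1.13 0.5 ] tilt [-0.001 -0.    -1.   ]
stud in tool [123.97921      0.60141887  43.85809879]
```

View pics/wrist1.png

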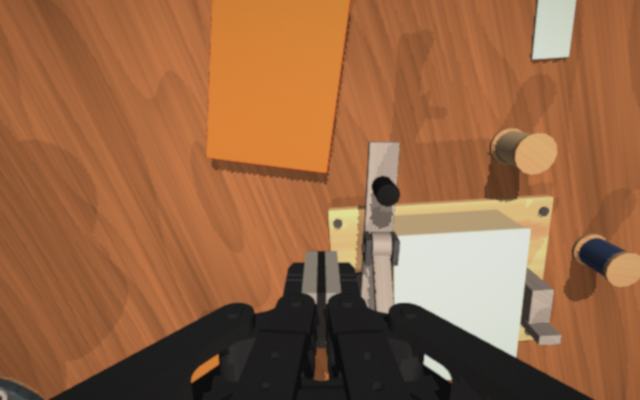

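View pics/side1.png

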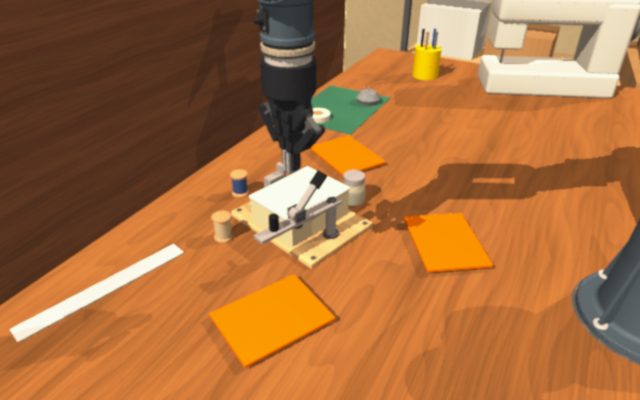

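The wrist view shows the stud at (385,190), to the right (+z) of the closed fingers at (320,265). The side view makes the hand look displaced, so I'll check it by projecting the TCP.

Run:
```python
from h import *
s,M=st()
def proj(i,X):
    c=i['R']@X+i['t']; f=200/np.tan(np.radians(float(i['fovy']))/2); return (c[:2]/c[2]*f+[i['cx'],i['cy']]).round(1),c[2]
for n in ['side1','wrist1']:
    i=np.load(f'pics/{n}.npz'); print(n,'tcp',proj(i,s['tcp_pos']),'stud',proj(i,np.array([.5867,.192,.122])),'pivot',proj(i,np.array([.543,.0642,.097])))
i=viewer.snapshot('top'); cv2.imwrite('pics/top1.png',i['image'][:,:,::-1])
print('tcp top',proj(i,s['tcp_pos']))
```

```text
t 3.05 tcp [0.5452 0.2058 0.2311] zyaw -19.32 F [-0.67 -0.79  0.34] gap 0.001339446674794867 q [0.17 0.47 1.54 0.   1.13 0.51] tilt [-0. -0. -1.]
side1 tcp (array([291.2, 170.4]), np.float64(0.7573261063096062)) stud (array([276.2, 215.9]), np.float64(0.8438737093251132)) pivot (array([333. , 198.2]), np.float64(0.9337223167545435))
wrist1 tcp (array([319., 268.]), np.float64(0.15845746247360143)) stud (array([379.3, 198.3]), np.float64(0.262572165714003)) pivot (array([368.7, 332.4]), np.float64(0.32592195599326257))
tcp top (array([229.6, 204.6]), np.float64(1.0156595163767457))
```

View pics/top1.png

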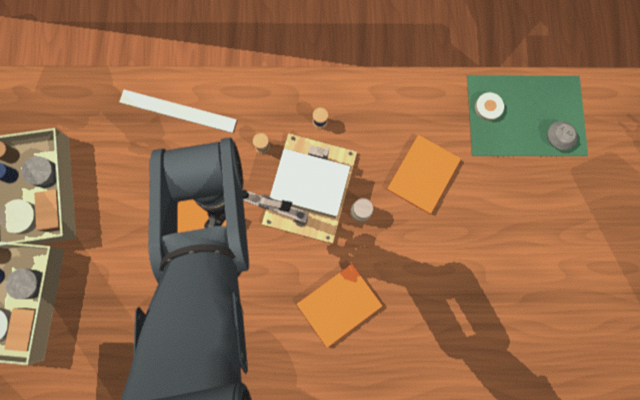

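The projections agree to within a few mm. I'll descend beside the stud, then approach it.

Call:
{"name": "move_arm", "arguments": {"deltas": [0, 30, 0, 0, 0, 0, 0, 0, 30, 0, 0, 0, 0, 0, 0, 30, 0, 0, 0, 0, 0, 0, 25, 0, 0, 0, 0, 0, 0, 17, 0, 0, 0, 0, 0, 0, 0, 0, 0, 0, 0, 0, 0, 0, 0, 0, 0, 0, 0]}}

```text
t: 3.8
tcp_pos: [0.5456, 0.2059, 0.0994]
tool_rot: [0.118, 0.697, -0.118, 0.697]
force: [0.4, -0.7, 0.1]
finger_gap: -0.004
```

Run:
```python
from h import *
st(); i=snap('wrist','wrist2'); i=snap('side','side2')
cv2.imwrite('pics/s2c.png',cv2.resize(i['image'][130:270,200:380,::-1],(720,560),interpolation=cv2.INTER_CUBIC))
```

```text
t 3.8 tcp [0.5456 0.2059 0.0994] zyaw -19.23 F [ 0.4  -0.68  0.12] gap -0.003612493165465755 q [0.17 0.65 1.65 0.   0.84 0.5 ] tilt [-0. -0. -1.]
```

View pics/wrist2.png

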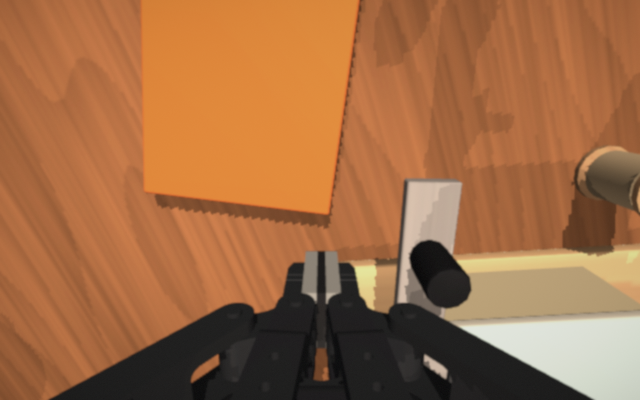

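View pics/s2c.png

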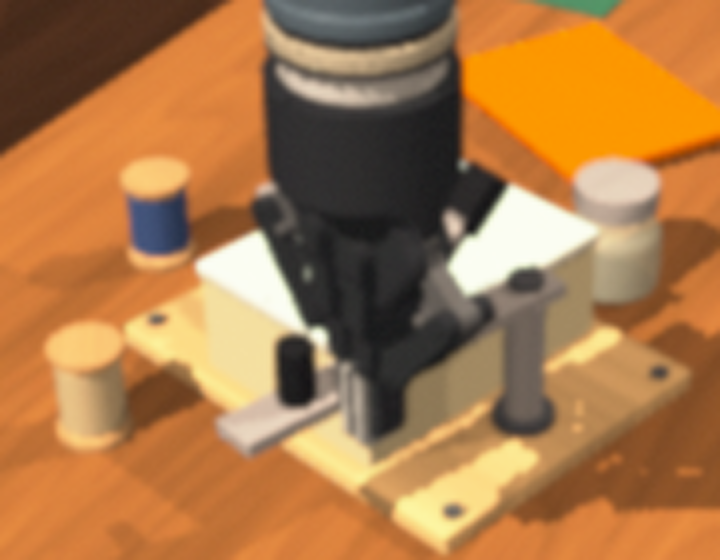

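The stud base is at (428,258), about 45–49 mm to the right of the fingers and level with them in y. Approaching.

Call:
{"name": "move_arm", "arguments": {"deltas": [0, 0, 0, 6, 0, 0, 0, 0, 0, 0, 6, 0, 0, 0, 0, 0, 0, 5, 0, 0, 0, 0, 0, 0, 3, 0, 0, 0, 0, 0, 0, 0, 0, 0, 0]}}

```text
t: 4.4
tcp_pos: [0.565, 0.199, 0.0994]
tool_rot: [0.118, 0.697, -0.118, 0.697]
force: [0.3, 0.4, 0.3]
finger_gap: -0.004
```

Call:
{"name": "move_arm", "arguments": {"deltas": [0, 0, 1.3, 9.5, 4, 0, 0, 0, 0, 1.3, 9.5, 4, 0, 0, 0, 0, 1.3, 9.5, 4, 0, 0, 0, 0, 1.3, 9.5, 4, 0, 0]}}

```text
t: 4.8
tcp_pos: [0.6003, 0.1882, 0.099]
tool_rot: [0.215, 0.674, -0.215, 0.673]
force: [-1.3, 1.8, 0.1]
finger_gap: -0.0
```

Run:
```python
from h import *
s,M=st(); d=s['tcp_pos'][:2]-P; a=np.radians(np.degrees(np.arctan2(M[1,2],M[0,2]))+90)
er=np.array([np.cos(a),np.sin(a)]);t=np.array([-er[1],er[0]]); print('theta',a,'joint',a-YAW,'r',d@er,'d',d@t)
i=snap('wrist','wrist3')
```

```text
t 4.8 tcp [0.6003 0.1882 0.099 ] zyaw -35.34 F [-1.27  1.77  0.11] gap -5.606425603657481e-05 q [0.13 0.7  1.53 0.   0.92 0.74] tilt [-0.002  0.001 -1.   ]
theta 0.9540610317364926 joint 1.2210610317364927 r 0.13431785950477476 d 0.025008489695345814
```

View pics/wrist3.png

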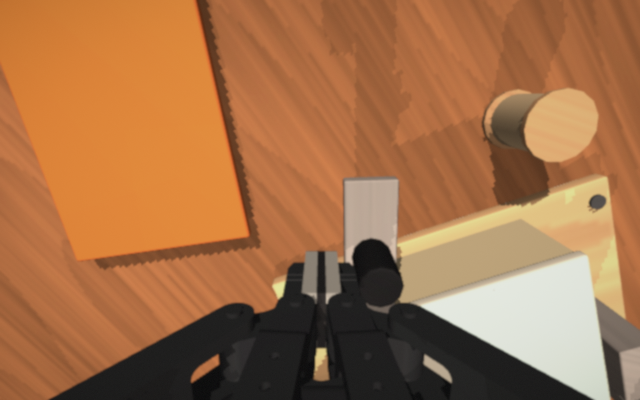

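The finger's outside is against the stud at (375,265), and the strap is turning with the hand. I'll continue along the arc.

Call:
{"name": "move_arm", "arguments": {"deltas": [0, 0, 1.4, 9.5, 4, 0, 0, 0, 0, 1.4, 9.5, 4, 0, 0, 0, 0, 1.4, 9.5, 4, 0, 0, 0, 0, 1.4, 9.5, 4, 0, 0, 0, 0, 1.4, 9.5, 4, 0, 0, 0, 0, 1.4, 9.5, 4, 0, 0, 0, 0, 1.4, 9.5, 4, 0, 0, 0, 0, 1.4, 9.5, 4, 0, 0, 0, 0, 1.4, 9.5, 4, 0, 0, 0, 0, 1.4, 9.5, 4, 0, 0]}}

```text
t: 5.85
tcp_pos: [0.6669, 0.1218, 0.0989]
tool_rot: [0.432, 0.561, -0.432, 0.559]
force: [-0.4, 0.7, 0.4]
finger_gap: 0.004
```

Call:
{"name": "move_arm", "arguments": {"deltas": [0, 0, 1.4, 9.5, 4, 0, 0, 0, 0, 1.4, 9.5, 4, 0, 0, 0, 0, 1.4, 9.5, 4, 0, 0, 0, 0, 1.4, 9.5, 4, 0, 0, 0, 0, 1.4, 9.5, 4, 0, 0, 0, 0, 0, 0, 0, 0, 0]}}

```text
t: 6.45
tcp_pos: [0.6797, 0.0745, 0.099]
tool_rot: [-0.522, -0.477, 0.522, -0.477]
force: [0.4, -0.3, -0.7]
finger_gap: 0.001
```

```bash
cat >> h.py <<'E'
def rel():
    s,M=st(); d=s['tcp_pos'][:2]-P; a=np.radians(np.degrees(np.arctan2(M[1,2],M[0,2]))+90)
    er=np.array([np.cos(a),np.sin(a)]);t=np.array([-er[1],er[0]]); print('theta',a,'joint',a-YAW,'r',d@er,'d',d@t)
E
python3 - <<'E'
from h import *
rel()
i=snap('wrist','wrist4')
E
```

```text
t 6.45 tcp [0.6797 0.0745 0.099 ] zyaw -95.19 F [ 0.39 -0.3  -0.68] gap 0.0011553909754977083 q [-0.05  0.76  1.37 -0.    1.01  1.61] tilt [-0.001 -0.    -1.   ]
theta -0.09051015534635325 joint 0.17648984465364675 r 0.1352183642023619 d 0.022616051220805237
```

View pics/wrist4.png

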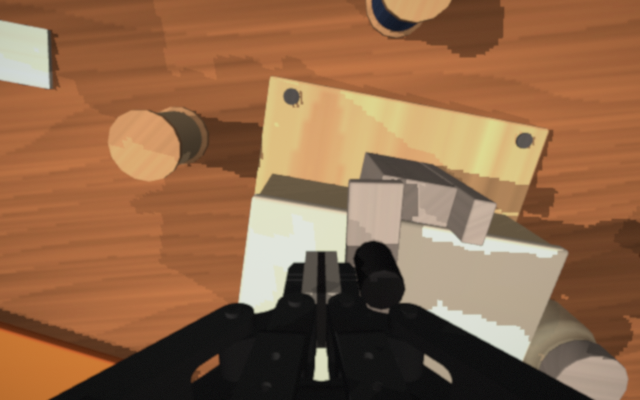

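The strap tip at (375,220) is still a little short of the stop at about (410,195). The last part goes gently.

Call:
{"name": "move_arm", "arguments": {"deltas": [0, 0, 0.8, 4.7, 2, 0, 0, 0, 0, 0.8, 4.7, 2, 0, 0, 0, 0, 0.8, 4.7, 2, 0, 0, 0, 0, 0.8, 4.7, 2, 0, 0, 0, 0, 0, 0, 0, 0, 0]}}

```text
t: 7.0
tcp_pos: [0.6807, 0.0555, 0.0993]
tool_rot: [-0.554, -0.439, 0.554, -0.439]
force: [-0.2, 0.4, -0.0]
finger_gap: 0.0
```

Call:
{"name": "move_arm", "arguments": {"deltas": [0, 0, 0.4, 2.4, 1, 0, 0, 0, 0, 0.4, 2.4, 1, 0, 0, 0, 0, 0, 0, 0, 0, 0]}}

```text
t: 7.3
tcp_pos: [0.6805, 0.0522, 0.0994]
tool_rot: [0.562, 0.43, -0.561, 0.429]
force: [0.5, 3.2, -0.3]
finger_gap: 0.001
```

Run:
```python
from h import *
rel()
i=snap('wrist','wrist5')
```

```text
t 7.3 tcp [0.6805 0.0522 0.0994] zyaw -105.23 F [ 0.5   3.21 -0.34] gap 0.0007042394680424094 q [-0.09  0.76  1.38  0.    1.01  1.75] tilt [ 0.001  0.001 -1.   ]
theta -0.2658316263889095 joint 0.0011683736110905119 r 0.13581903535432419 d 0.02457451487777831
```

View pics/wrist5.png

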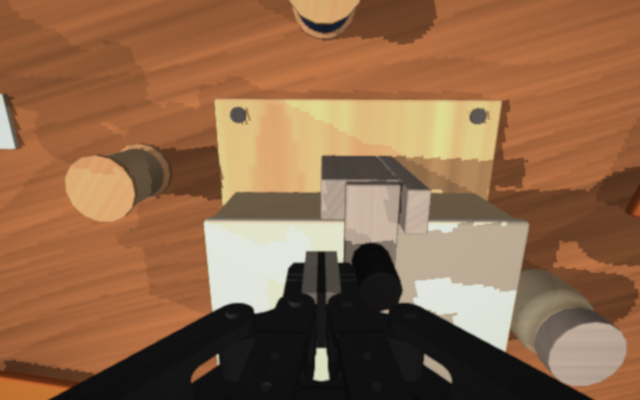

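The force is rising and the strap lies against the stop at (405,200). One more nudge to confirm, then I'll back off.

Call:
{"name": "move_arm", "arguments": {"deltas": [0, 0, 0, 1.5, 0, 0, 0, 0, 0, 0, 1, 0, 0, 0, 0, 0, 0, 0, 0, 0, 0, 0, 0, 0, 0, 0, 0, 0]}}

```text
t: 7.75
tcp_pos: [0.6804, 0.052, 0.0995]
tool_rot: [0.563, 0.43, -0.56, 0.429]
force: [2.5, 9.6, -1.7]
finger_gap: -0.001
```

Call:
{"name": "move_arm", "arguments": {"deltas": [0, 0, 0, -10, 0, 0, 0, 0, 0, 0, -10, 0, 0, 0, 0, 0, 0, -10, 0, 0, 0, 0, -25, 0, 0, 0, 0, 0, 0, -30, 0, 0, 0, 0, 0, 0, -30, 0, 0, 0, 0, 0, 0, -30, 0, 0, 0, 0, 0, 0, -20, 0, 0, 0, 0, 0, 0, 0, 0, 0, 0]}}

```text
invalid input at $.deltas: expected a multiple of 7 numbers
```

Run:
```python
from h import *
rel()
i=snap('wrist','wrist6');j=snap('top','top6');k=snap('side','side6')
cv2.imwrite('pics/s6c.png',cv2.resize(k['image'][110:270,200:380,::-1],(675,600),interpolation=cv2.INTER_CUBIC))
```

```text
t 7.75 tcp [0.6804 0.052  0.0995] zyaw -105.18 F [ 2.53  9.57 -1.67] gap -0.0012485680691633966 q [-0.09  0.76  1.38  0.01  1.    1.74] tilt [ 0.003  0.004 -1.   ]
theta -0.26496638392248884 joint 0.00203361607751118 r 0.1358237205837239 d 0.024251425825668714
```

View pics/wrist6.png

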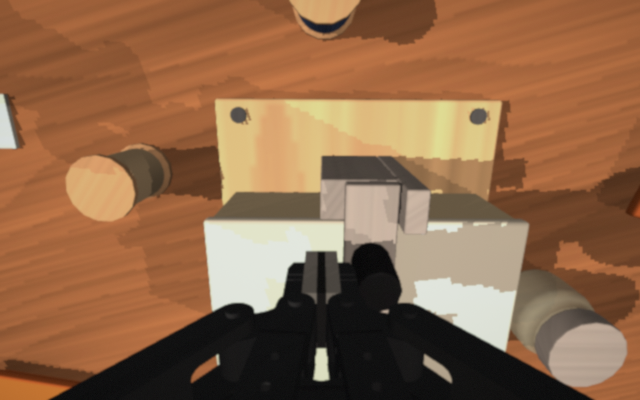

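View pics/s6c.png

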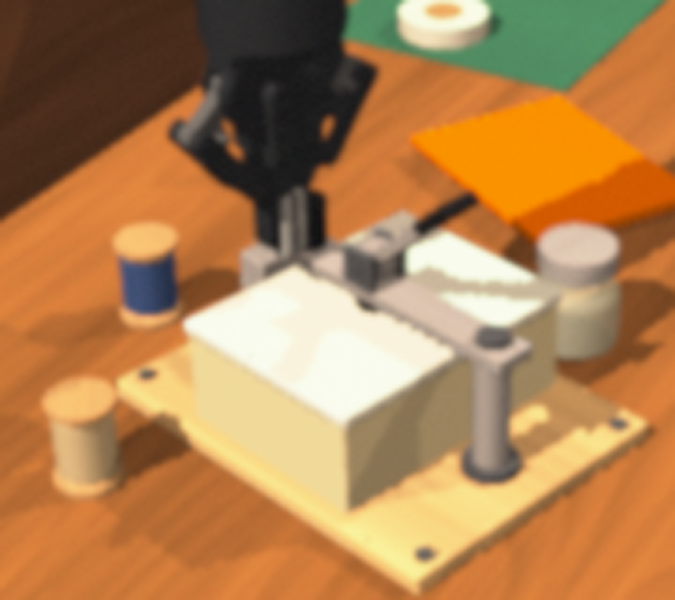

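The fingers stayed put under a further 2.5 mm of command, and the force rose to 9.6 N, so the strap is home. The side crop shows the lever still up, with its tip at about (470,205). Backing off.

Call:
{"name": "move_arm", "arguments": {"deltas": [0, 0, 0, -10, 0, 0, 0, 0, 0, 0, -10, 0, 0, 0, 0, -10, 0, -10, 0, 0, 0, 0, -25, 0, 0, 0, 0, 0, 0, -30, 0, 0, 0, 0, 0, 0, -35, 0, 0, 0, 0, 0, 0, -25, 0, 0, 0, 0, 0, 0, -20, 0, 0, 0, 0, 0, 0, 0, 0, 0, 0, 0, 0]}}

```text
t: 8.8
tcp_pos: [0.6897, 0.0782, 0.2492]
tool_rot: [0.564, 0.427, -0.559, 0.432]
force: [0.4, 0.1, -0.6]
finger_gap: 0.003
```

Run:
```python
from h import *
rel()
i=snap('wrist','wrist7');j=snap('top','top7')
c=cloud(i); d=c[...,:2]-P; er=np.array([np.cos(YAW),np.sin(YAW)]);t=np.array([-er[1],er[0]])
X=d@er;Y=d@t;Z=c[...,2]
m=(i['image'].sum(-1)<200)&(X>-.02)&(X<.16)&(abs(Y)<.05)&(Z>.115)&(Z<.2)
v,u=np.nonzero(m)
for k in range(0,len(u),max(1,len(u)//40)): print(u[k],v[k],X[m][k].round(4),Y[m][k].round(4),Z[m][k].round(4))
```

```text
t 8.8 tcp [0.6897 0.0782 0.2492] zyaw -105.16 F [ 0.37  0.13 -0.64] gap 0.0032108548489023394 q [-0.05  0.6   1.23 -0.    1.3   1.79] tilt [ 0.009 -0.001 -1.   ]
theta -0.2645399191879936 joint 0.0024600808120064377 r 0.13797536078288639 d 0.05186122966287347
379 183 0.1466 0.0053 0.1151
379 184 0.1463 0.0057 0.1174
388 184 0.1465 -0.0014 0.1181
383 185 0.1464 0.0031 0.1213
377 186 0.1451 0.0074 0.1191
386 186 0.146 0.001 0.1228
377 187 0.1451 0.008 0.1226
386 187 0.1451 0.0009 0.1223
376 188 0.1437 0.0083 0.12
385 188 0.1446 0.0019 0.1236
374 189 0.1429 0.0099 0.1204
383 189 0.1439 0.0035 0.124
392 189 0.1435 -0.0039 0.1224
380 190 0.1429 0.0056 0.1231
389 190 0.1429 -0.0015 0.123
377 191 0.1421 0.0079 0.1234
386 191 0.1422 0.001 0.1237
374 192 0.141 0.0101 0.1221
383 192 0.141 0.003 0.1223
393 192 0.1414 -0.0046 0.1236
379 193 0.1406 0.0064 0.1237
388 193 0.1401 -0.001 0.122
375 194 0.1396 0.0093 0.123
384 194 0.1393 0.0021 0.1218
393 194 0.1397 -0.0047 0.1232
380 195 0.1386 0.0052 0.1223
389 195 0.1389 -0.0016 0.1234
377 196 0.1376 0.0075 0.1216
386 196 0.1381 0.0007 0.1236
374 197 0.1371 0.01 0.1228
383 197 0.1369 0.0028 0.1222
392 197 0.1375 -0.0039 0.124
382 198 0.1359 0.0034 0.1214
391 198 0.1362 -0.0035 0.1224
382 199 0.1356 0.0037 0.1231
391 199 0.1354 -0.0036 0.1224
383 200 0.1348 0.0029 0.1235
392 200 0.1347 -0.0043 0.123
385 201 0.1338 0.0012 0.1229
380 202 0.1328 0.0049 0.1221
389 202 0.1331 -0.002 0.123
387 203 0.1321 -0.0006 0.1224
```

View pics/wrist7.png

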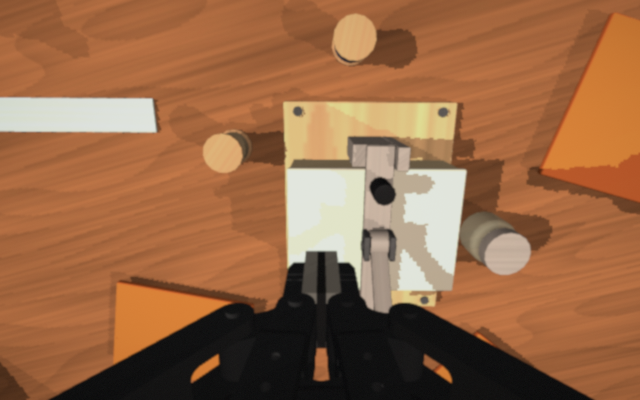

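View pics/top7.png

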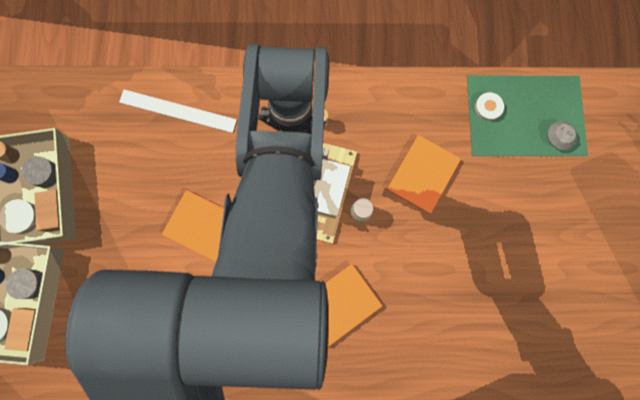

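The strap is home, and stud, strap and stop line up at (383,190), (378,230) and (378,150). The spools and jar haven't moved. Next I'll put the closed fingertips over the paddle.

Call:
{"name": "move_arm", "arguments": {"deltas": [0, 0, -27, 17, 0, 0, 0, 0, 0, -27, 17, 0, 0, 0, 0, 0, -26, 18, 0, 0, 0, 0, 30, 0, 0, 0, 0, 0, 0, 30, 0, 0, 0, 0, 0, 0, 10, 0, 0, 0, 0, 0, 0, 0, 0, 0, 0, 0, 0]}}

```text
t: 9.6
tcp_pos: [0.5946, 0.049, 0.1715]
tool_rot: [-0.56, -0.431, 0.563, -0.428]
force: [0.3, -0.8, -0.6]
finger_gap: -0.003
```

Run:
```python
from h import *
rel()
i=snap('wrist','wrist8');k=snap('side','side8')
cv2.imwrite('pics/s8c.png',cv2.resize(k['image'][110:270,200:380,::-1],(675,600),interpolation=cv2.INTER_CUBIC))
```

```text
t 9.6 tcp [0.5946 0.049  0.1715] zyaw -105.18 F [ 0.27 -0.8  -0.6 ] gap -0.002939200127296914 q [-0.1   0.56  1.56 -0.    1.02  1.73] tilt [-0.007  0.001 -1.   ]
theta -0.26486238982767074 joint 0.002137610172329274 r 0.05381137986330883 d -0.0011555547484836252
```

View pics/wrist8.png

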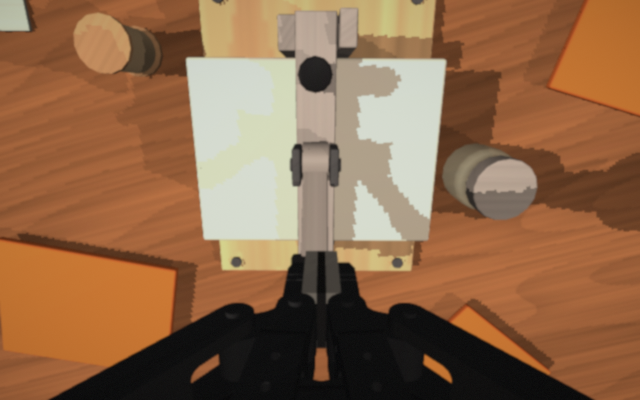

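View pics/s8c.png

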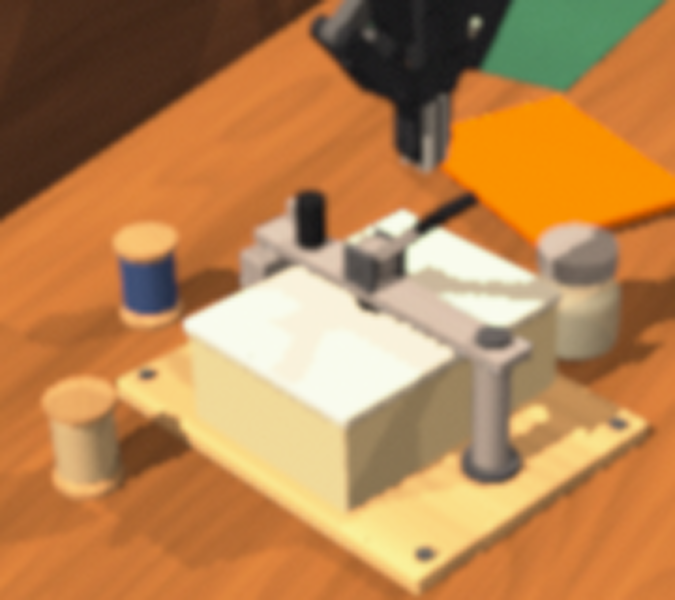

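The fingertips are over the paddle. The stud at (316,73), the hinge at (315,165) and the finger axis at column 320 are all in line. I'll press down along the lever's arc.

Call:
{"name": "move_arm", "arguments": {"deltas": [0, 8.5, -4, 0, 0, 0, 0, 0, 6, 0, 0, 0, 0, 0, 0, 5, -5, 0, 0, 0, 0, 0, 5, -4.5, 0, 0, 0, 0, 0, 6, -4, 0, 0, 0, 0, 0, 0, 0, 0, 0, 0, 0]}}

```text
t: 10.3
tcp_pos: [0.5789, 0.0537, 0.1432]
tool_rot: [-0.561, -0.43, 0.562, -0.429]
force: [-0.1, -0.1, 0.7]
finger_gap: 0.001
```

Run:
```python
from h import *
rel()
k=snap('side','side9')
cv2.imwrite('pics/s9c.png',cv2.resize(k['image'][110:270,200:380,::-1],(675,600),interpolation=cv2.INTER_CUBIC))
```

```text
t 10.3 tcp [0.5789 0.0537 0.1432] zyaw -105.17 F [-0.14 -0.12  0.7 ] gap 0.0007766362012098357 q [-0.1   0.58  1.62  0.    0.93  1.74] tilt [-0.001  0.    -1.   ]
theta -0.2647919494385768 joint 0.0022080505614232027 r 0.03735641917521815 d -0.0007793239820639866
```

View pics/s9c.png

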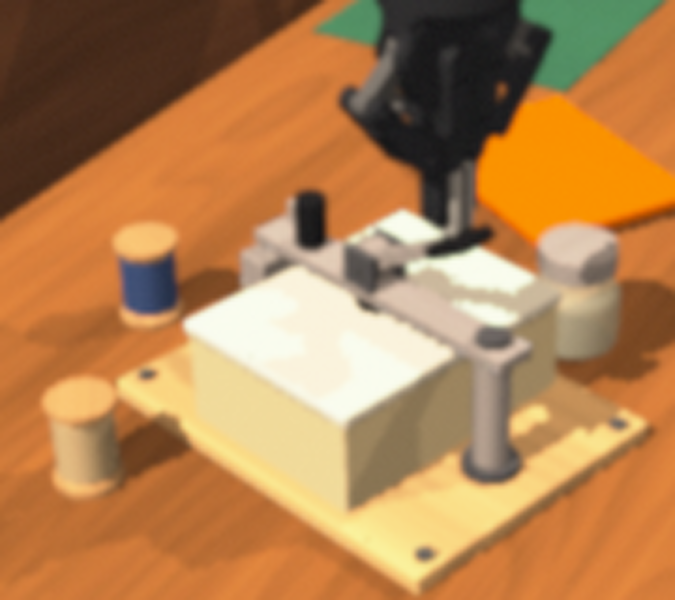

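The lever is moving down under the fingertips at (460,240). Continuing.

Call:
{"name": "move_arm", "arguments": {"deltas": [0, 4, -2, 0, 0, 0, 0, 0, 4, -2, 0, 0, 0, 0, 0, 7, -3, 0, 0, 0, 0, 0, 6, -2, 0, 0, 0, 0, 0, 6, -1, 0, 0, 0, 0, 0, 5, -1, 0, 0, 0, 0, 0, 3, 0, 0, 0, 0, 0, 0, 0, 0, 0, 0, 0, 0]}}

```text
t: 11.15
tcp_pos: [0.5686, 0.0563, 0.1081]
tool_rot: [-0.561, -0.43, 0.562, -0.429]
force: [-0.2, -0.6, -0.2]
finger_gap: 0.002
```

Run:
```python
from h import *
rel()
```

```text
t 11.15 tcp [0.5686 0.0563 0.1081] zyaw -105.17 F [-0.18 -0.62 -0.22] gap 0.001838096812285501 q [-0.1   0.63  1.67 -0.    0.84  1.74] tilt [-0.001  0.    -1.   ]
theta -0.26476748569143704 joint 0.0022325143085629717 r 0.026804008022684175 d -0.0008796534785874982
```

Height is 108 mm, which is where the face should be when flat. I'll press a little further to be sure.

Call:
{"name": "move_arm", "arguments": {"deltas": [0, 1, 0, 0, 0, 0, 0, 0, 1, 0, 0, 0, 0, 0, 0, 0, 0, 0, 0, 0, 0, 0, 0, 0, 0, 0, 0, 0]}}

```text
t: 11.55
tcp_pos: [0.5688, 0.0563, 0.1078]
tool_rot: [-0.561, -0.43, 0.562, -0.43]
force: [-2.6, 1.6, 8.3]
finger_gap: 0.001
```

Run:
```python
from h import *
rel()
```

```text
t 11.55 tcp [0.5688 0.0563 0.1078] zyaw -105.17 F [-2.57  1.57  8.34] gap 0.0008834430422320424 q [-0.1   0.63  1.67 -0.    0.84  1.74] tilt [-0. -0. -1.]
theta -0.26472048697506934 joint 0.0022795130249306794 r 0.02694701526451364 d -0.0009043869392142185
```

It's on the hard end: 8.3 N with no further travel. Retracting straight up and then clear.

Call:
{"name": "move_arm", "arguments": {"deltas": [0, -8, 0, 0, 0, 0, 0, 0, -25, 0, 0, 0, 0, 0, 0, -35, 0, 0, 0, 0, 0, 0, -35, 0, 0, 0, 0, 0, 0, -35, 0, 0, 0, 0, 0, 0, -20, 0, -40, 0, 0, 0, 0, 0, 0, -45, 0, 0, 0, 0, 0, 0, -45, 0, 0, 0, 0, 0, 0, -45, 0, 0, 0, 0, 0, 0, 0, 0, 0, 0]}}

```text
t: 12.55
tcp_pos: [0.6155, 0.2304, 0.2645]
tool_rot: [0.561, 0.431, -0.559, 0.431]
force: [0.1, -0.6, 0.1]
finger_gap: 0.002
```

Run:
```python
from h import *
st()
k=snap('side','side10');j=snap('top','top10')
cv2.imwrite('pics/s10c.png',cv2.resize(k['image'][110:270,200:380,::-1],(675,600),interpolation=cv2.INTER_CUBIC))
cv2.imwrite('pics/t10c.png',cv2.resize(j['image'][100:260,210:390,::-1],(675,600),interpolation=cv2.INTER_CUBIC))
```

```text
t 12.55 tcp [0.6155 0.2304 0.2645] zyaw -104.86 F [ 0.05 -0.56  0.08] gap 0.0019335172729493249 q [0.19 0.54 1.31 0.   1.29 2.02] tilt [ 0.002  0.002 -1.   ]
```

View pics/s10c.png

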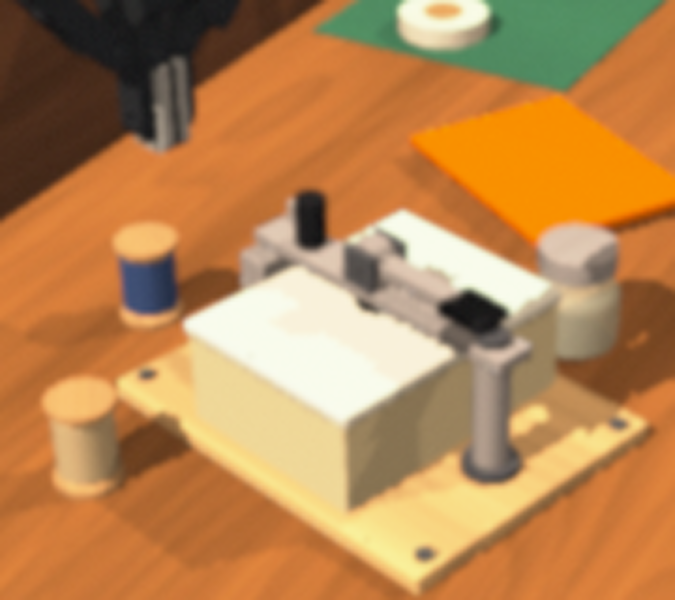

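View pics/t10c.png

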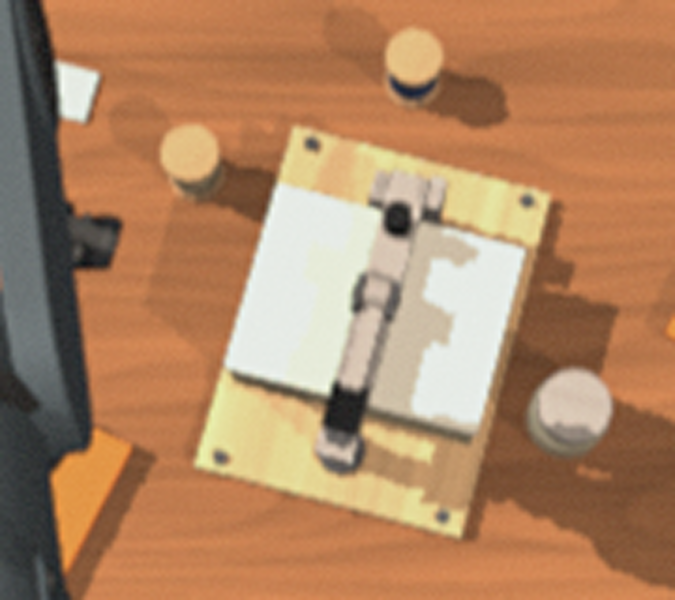

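The pictures show the strap home against the stop at (405,190) and the lever flat with its paddle at (346,410). The lid, spools and jar are at the same pixels as at the start, and the hand is clear.

```bash
python3 -c "
from h import *
s=np.load('pics/top10.npz')
A=atz(s,210+398/3.75,100+218/3.75,.122); d=A[:2]-P; print('strap',np.arctan2(d[1],d[0])-YAW,np.linalg.norm(d))
print(job.sign_off())"
```

```text
strap -0.0036941349470849816 0.13191855414075157
the job is handed in; nothing more can be done
None
```

The case is closed: I swung the strap home by pushing its stud with the outside of the closed fingers. Only then did I press the cam lever flat with the fingertips. I backed the hand off and handed the job in at about 12.6 s; the hand-in reports no verdict.

- **Strap:** it reached its hard stop. The force rose to about 10 N with no more movement, and a last camera measurement put it about -0.004 rad from home.
- **Cam lever:** it is on its hard end. The fingertips stopped at 107.8 mm, against 108 mm for fully flat, with 8 N and no more travel. The side view shows it lying along the strap.
- **Lid, spools and jar:** they sit at the same pixels as at the start. I checked this by eye and did not measure it.
- **Hand:** it is clear of everything, with a wrist force of about 0.6 N, the same as in free air.

One small disagreement: the stud measured 132–139 mm out from the pivot, depending on the camera, against the stated 135 mm. That is a little more than the 2 mm calibration, and contact with the stops settled both positions. One retract call was refused for a miscounted list, and I sent it again corrected. Nothing moved in between.

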